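Bring a turned ring out on the telescoping finishing arm

ROBOT

A 6-joint arm with a two-finger parallel gripper is mounted at the origin on the work surface. World frame = base frame: x ahead of the robot, y to its left, z up, the work surface at z = 0. Lengths are in m, angles in degrees, forces in N, time in s.
With the tool pointing down it reaches from about 0.25 to 0.725 m from the base axis. Payload 9.7 kg.
Tool frame: the origin (TCP) lies at the very end of the fingers, on their centre line; the grasp point (between the pads) lies 19 mm behind it (bot.hold_point_z is the distance from the TCP to the grasp point, in m); z points along the fingers, y is the line along which they close (so a half turn about z gives the same grasp; the last joint's range is limited). The gripper opens to 85 mm and grips with 20 to 120 N. Pads are 22 mm wide; open, the fingers measure 114 mm over their backs; the gripper's body (76 mm by 85 mm) begins 54 mm behind the grasp point. The pads swing forward as they close: fully open they stand 13 mm farther back than shut.
Start: joints at [72.422, 4.979, 10.078, 95.1, 0, 90], TCP at [0.166, 0.524, 0.231] pointing down, gripper open.
Joint ranges: [-179.16, 179.16], [-48.56, 103.87], [-65.8, 70.77], [-126.05, 130.52], [-82.76, 87.17], [-180, 180]. Speed limits (degrees/s): [127.2, 127.2, 147.25, 180, 180, 180].

INTERFACE

Orientations are given as [roll, pitch, yaw] about the fixed x, y, z axes, in that order (R = Rz(yaw) Ry(pitch) Rx(roll)).
In Python, from workcell import bot gives the robot as it stands.
- The arm moves only by the tool play_rows, never from a script. Its argument "targets" is a list of rows, each an object with "grip": the closure in counts, from 0 (fully open) to 255 (shut); "linear": the shift along the world's x, y, z in cm, a list of three; "delta_rot": the turn, a rotation vector about the world's x, y, z in rad, a list of three. A call has 1 to 10 rows; each row is the pose to reach, as a shift and turn from the pose commanded when the call began; what a row does not reach only later rows make up. A row lasts 1/10 s, in which the tool goes at most 50 mm and 8.59 degrees, less where a joint would pass 70% of its speed; a pose out of reach is approached as far as the arm can. A call with a gripper value outside its range is refused whole. The fingers move at their own pace and stop on an object; "force" is the grip in N (left out, the last holds). Time passes only in rows, so rows that repeat a pose let the fingers close. It gives the time, the measured TCP pose, the force, the opening and the grip force at its end, in the units of the state.
- bot.get_obs(): the state, without advancing time (a new reading comes with each control period).
- bot.camera(name): name is "scene" or "top" or "wrist"; returns a dict with "color" (480x640x3 uint8, red, green, blue), "range_z" (480x640 float32, m along the optical axis (not along the pixel's ray), 0 where there is no reading), "fov_y" (degrees; the focal length in pixels is half the picture's height over the tangent of half this angle, whatever the lens; pixels are square), "cx", "cy" (the principal point, pixels), "world_to_cam" (4x4, takes a point from world to camera coordinates). Camera axes: x right, y up, looking along -z (the intrinsics and any distortion apply to the point x, -y, -z); pixel columns grow to the right and rows downward; lengths in m; the calibration is good to about 2 mm. The wrist camera is an equidistant fisheye: a pixel r from the principal point sees the ray r / f radians off the axis. A picture is of the moment at which its call begins.
- bot.job_done(): hands the job in; it is judged then, once.
Trained networks look in a picture, given as the dict that the camera call returned (one of the last four; its "shot" number tells which), for a name from the list of things; names that differ only in an ending like _2 or _b are one class to them, and where a whole thing is asked for, a point or a joint stands for the part that bears it (a point fixed in the world has none). Each returns a list of dicts, best first, with "conf" (0 to 1); they miss things now and then, are a little off and sometimes report something else, mostly with a low value. They report only what shows in the picture. A call takes as long as a camera call. They do not tell look-alikes from the thing itself.
- bot.search_frame(picture, target): "box" ([left, top, right, bottom] in pixels, round what is visible of it).
- bot.trace(picture, target): "pixels" (480x640 bool, what is visible of it) and "box" ([left, top, right, bottom] in pixels, round what is visible of it).
- bot.pinpoint(picture, target): "pixel" ([column, row] in pixels: a listed point, or the origin of a listed thing).
The state is a dict: "time": time; "q": joint angles; "qd": joint speeds; "joint_efforts": joint torques, N m; "ee_pos": TCP position; "tcp_rot": TCP orientation; "wrist_force": force on the tool from outside, world axes, zero at the start; "torque": the same for the moment, N m; "opening": finger opening in m; "grasp_force": force on a finger pad.
Only numpy, scipy, OpenCV 4.12 (cv2) and the standard library are available. Lean on these libraries where they do the work, as an engineer would, in place of code of your own. Each camera call takes 0.05 s, during which the arm holds its last target. There are 200 camera calls.

TASK

Slip the turned wooden ring (the one with a hole, not the solid plug) over the steel post of the telescoping finishing arm so that it sits flat, and let go of it. Then press the arm's release button, and pull the arm out by its grip, past the first stop, fully to the second stop. It springs back if let go, so finish while still holding the grip at the second stop, with the ring still seated on the post; do not shove the plug, the loose wooden block or the brush out of their places.

Things in the scene. Friction and masses are not known exactly. Their poses are not given: they have to be found in the camera images.
- finishing_arm: Fixed base of the telescoping arm, screwed to the bench: plywood board 190 x 90 x 14 mm with a level aluminium tube (36 mm thick, axis 45 mm above the bench) and a black latch block (44 x 36 mm, top 78 mm above the bench). Origin on the bench under the mouth of the tube; x axis level, along the tube, is the direction in which the arm pulls out; z up. The tube, board and latch block lie on the -x side (board from -180 to +10 mm).
- release (a joint): Round steel release button, 24 mm across, upright on the latch block: 0 is up (locked, its top 10 mm above the block), 0.007 is fully down (m). It takes about 3 N to move and stays down once pressed; the arm is free when it is down by 5 mm or more, and locked shut until then.
- button_top (a point): Centre of the button's top face, at the start 88 mm above the bench and 35 mm behind (-x of) the base's origin.
- inner_section (a joint): Travel of the inner tube section, which carries the light wooden platform with grip and post: 0 home, 0.07 m fully out of the outer section. Springs back; pulls with 3 to 4.5 N and so moves first: its end is the first stop.
- outer_section (a joint): Travel of the outer (steel) tube section out of the fixed tube: 0 home, 0.07 m fully out. Springs back with 8 to 10 N, so it moves only after the first stop, when pulled harder; its end, 140 mm of total travel, is the second stop (rigid).
- grip: Dark wooden grip block standing on the platform, the handle to pull by: 32 mm along the arm, 24 mm across, 50 mm high. Origin at its centre, 76 mm above the bench (platform top at 51 mm, grip top at 101 mm); axes parallel to the base's. With the arm home it is 50 mm in front (+x) of the base's origin.
- post_foot (a point): Foot of the steel post, on the platform's top face, 51 mm above the bench and 70 mm farther out (+x) than the grip's centre. The post is upright, 14 mm in diameter, 45 mm tall with a tapered tip. The platform is 44 mm wide and 12 mm thick there, ends 33 mm beyond the post, and hangs free above the bench. Axes parallel to the base's.
- ring_center (a point): Centre (half-way up) of the turned ring of light wood: outside diameter 56 mm, bore 24 mm (open through), 30 mm high, lies flat on the bench at the start, z axis along the bore. When seated on the platform this point is 15 mm above the post's foot.
- plug_center (a point): Centre of a solid turned disc of the same wood, 56 mm across and 30 mm high, without a hole: to be left alone. It and the ring may stand in each other's place.
- wedge: Loose light wooden block, 100 x 35 x 45 mm, bystander; origin under its centre.
- brush: Loose flat brush with a wooden handle lying on the bench, bystander.
- ring: The same turned ring; origin at the centre of its underside.
Mind the look-alikes: they are no part of the job. Leave any black, blue or turquoise look-alike of the ring alone.

How it is judged (in metres and radians):
On the way, in this order (a step that is already met when the one before it is completed fails the run):
1. the ring sits flat on the platform round the post and is let go, the arm still home (horizontal distance between ring_center and post_foot below 0.008 m and z of ring_center in the frame of post_foot between 0.01 and 0.019 m and angle between ring_center's own z axis and vertical below 0.12 rad and contact force between the fingers and ring below 0.05 N and value of joint each of inner_section, outer_section below 0.01 m), for 0.2 s.
2. the release button is pressed down (value of joint release above 0.005 m), for 0.1 s.
3. the arm is pulled out to the second stop (value of joint each of inner_section, outer_section above 0.064 m), for 0.1 s.
At the end, for the whole second after the job is handed in: Both tube sections within 6 mm of their 70 mm ends and still; fingers press on the grip (over 2 N); button down 5 mm or more; ring round the post (centre within 8 mm of its axis, 10 to 19 mm above its foot, tilt under 0.12 rad), not touched by the fingers (all of step 3 and horizontal distance between ring_center and post_foot below 0.008 m and z of ring_center in the frame of post_foot between 0.01 and 0.019 m and angle between ring_center's own z axis and vertical below 0.12 rad and value of joint release above 0.005 m and contact force between the fingers and grip above 2 N and contact force between the fingers and ring below 0.05 N and velocity of joint inner_section between -0.02 and 0.02 m/s and velocity of joint outer_section between -0.02 and 0.02 m/s); the arm keeps its last pose, push and grip.
It fails at once if the plug, the loose block or the brush is knocked away (moved over 40 mm) (distance of any of plug_center, wedge, brush from where it was at the start of the episode above 0.04 m).
It also fails if it takes over 59 s, if anything falls off the work surface, if the arm or the gripper's body presses on something with over 40 N, if the wrist force passes 120 N, or if a joint passes its speed limit or range.

## Working session

There is one attempt and no reset: what is moved stays moved. The work goes in short steps, Python scripts to look and compute and a tool call to move; the robot and the scene stay as the last step left them, time stands still between calls to the robot, and variables do not carry over. Pictures are saved under pics/ and viewed, at most 10 in all, crops included, and the job is handed in when it is done.

Besides the shell and the picture viewer there is one more tool, called after "Call:" as a command line: name --argument value ..., lists and objects as JSON in quotes. play_rows: Moves the arm, as the interface text tells. Its arguments: {"type":"object","properties":{"targets":{"type":"array","items":{"type":"object","properties":{"grip":{"type":"number"},"linear":{"type":"array","items":{"type":"number"}},"delta_rot":{"type":"array","items":{"type":"number"}}}}},"force":{"type":"number"}},"required":["targets"]}

```bash
mkdir -p pics
cat > h.py <<'E'
import numpy as np, cv2
from workcell import bot
def ray(p,px):
    f=240/np.tan(np.radians(p['fov_y']/2)); return (px[0]-p['cx'])/f,(px[1]-p['cy'])/f
def world(p,u,v,z=None):
    "pixel arrays + depth -> world (pinhole cams)"
    f=240/np.tan(np.radians(p['fov_y']/2))
    u=np.atleast_1d(u);v=np.atleast_1d(v)
    d=p['range_z'][v.astype(int),u.astype(int)] if z is None else z
    c=np.stack([(u-p['cx'])/f*d,-(v-p['cy'])/f*d,-d*np.ones_like(u,float),np.ones_like(u,float)])
    return (np.linalg.inv(p['world_to_cam'])@c)[:3].T
def onplane(p,u,v,h):
    a=world(p,u,v,1.0)[0]; o=np.linalg.inv(p['world_to_cam'])[:3,3]
    return o+(a-o)*(h-o[2])/(a[2]-o[2])
def save(p,n): cv2.imwrite('pics/'+n,p['color'][...,::-1])
E
python3 - <<'E'
from h import *
for n in ['top','scene']:
    p=bot.camera(n); save(p,n+'1.png')
    print(n, p['fov_y'], np.linalg.inv(p['world_to_cam'])[:3,3])
    for t in ['ring_center','plug_center','button_top','grip','post_foot','finishing_arm','wedge','brush']:
        for r in bot.pinpoint(p,t)[:3]:
            u,v=r['pixel']; print(t,np.round([u,v],1),round(r['conf'],2), np.round(world(p,u,v)[0],4) if 0<=u<640 and 0<=v<480 else '')
E
```

```text
top 43.02458520191893 [ 0.40044311 -0.06809287  1.29153595]
ring_center [361.  212.5] 0.92 [ 6.013e-01 -1.877e-01  2.000e-04]
ring_center [430.5 243.9] 0.9 [ 5.351e-01 -3.365e-01 -2.000e-04]
ring_center [405.7 196.5] 0.73 [ 0.6368 -0.2837  0.0017]
plug_center [383.3 276.9] 0.6 [ 0.4621 -0.2312  0.0307]
button_top [159.6 233.6] 0.46 [0.5411 0.22   0.0895]
grip [202.6 234.8] 0.7 [0.5382 0.133  0.1009]
post_foot [244.1 233.5] 0.64 [0.5468 0.0561 0.0569]
finishing_arm [188.2 241.4] 0.78 [0.5301 0.1704 0.051 ]
wedge [156.4 308.6] 0.58 [0.393  0.2313 0.0485]
brush [479.8 238.9] 0.79 [ 0.5444 -0.4362  0.0219]
scene 44.19859792798167 [ 1.56707509 -0.75556686  0.87590244]
ring_center [233.6 281.6] 0.93 [ 0.5552 -0.3323  0.026 ]
ring_center [270.6 293.9] 0.84 [ 0.63   -0.2784  0.0132]
ring_center [324.1 294.6] 0.73 [ 0.8282 -0.2642  0.1374]
button_top [412.6 184.3] 0.63 [0.5358 0.2296 0.0864]
button_top [389.2 201.7] 0.39 [0.5582 0.1286 0.078 ]
grip [387.6 199.7] 0.79 [0.5594 0.1217 0.087 ]
post_foot [366.7 216.9] 0.8 [0.549  0.0615 0.0514]
post_foot [389.3 200.5] 0.3 [0.5567 0.13   0.0804]
finishing_arm [400.6 217.5] 0.56 [0.552  0.1778 0.0072]
wedge [381.8 190. ] 0.61 [0.4071 0.2301 0.0096]
wedge [255.5 252.4] 0.16 [ 0.4855 -0.2358  0.0275]
brush [192.2 308.4] 0.89 [ 0.5742 -0.4453  0.0163]
```

View pics/top1.png

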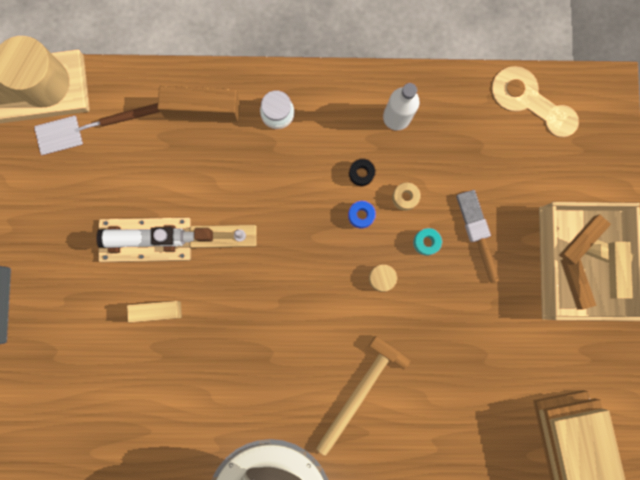

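View pics/scene1.png

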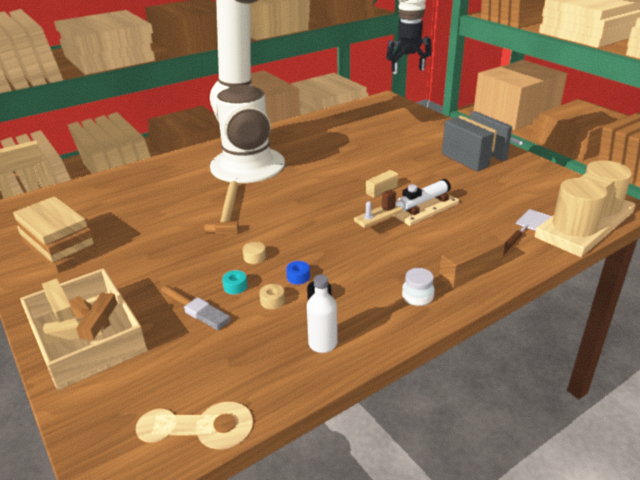

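The natural-wood ring is at about (407,196) in the top view and the plug is at (383,277). The black, blue and turquoise ones are look-alikes. The arm lies along row ~236 and pulls out to the right (-y), with its post at (239,235).

Run:
```python
from h import *
V,U=np.mgrid[0:480,0:640]; 
for n in ['top','scene']:
    p=bot.camera(n); d=p['range_z']; ok=(d>0).ravel()
    P=world(p,U.ravel(),V.ravel())
    C=p['color'].reshape(-1,3)
    def sel(c,r,z0,z1): return P[ok&(np.hypot(P[:,0]-c[0],P[:,1]-c[1])<r)&(P[:,2]>z0)&(P[:,2]<z1)]
    for nm,c in [('ring',(.632,-.282)),('plug',(.465,-.233)),('blue',(.60,-.187)),('turq',(.535,-.335))]:
        q=sel(c,.04,.026,.036); 
        (x,y),r=cv2.minEnclosingCircle(q[:,:2].astype(np.float32)); print(n,nm,len(q),np.round([x,y,r,q[:,2].mean()],4))
    for nm,c,r,a,b in [('grip',(.54,.13),.04,.094,.106),('button',(.54,.218),.025,.083,.094),('post',(.545,.06),.03,.062,.11),('platform',(.545,.05),.05,.046,.055),('tube',(.54,.27),.06,.05,.07)]:
        q=sel(c,r,a,b)
        if len(q)>3:
            (x,y),(w,h),an=cv2.minAreaRect(q[:,:2].astype(np.float32)); print(n,nm,len(q),np.round([x,y,w,h,an],4),'mean',np.round(q.mean(0),4))
    q=P[ok&(abs(P[:,0]-.545)<.06)&(P[:,1]>-.02)&(P[:,1]<.33)&(P[:,2]>.045)]
    l=cv2.fitLine(q[:,:2].astype(np.float32),cv2.DIST_HUBER,0,.01,.01).ravel(); print('axis',l,np.degrees(np.arctan2(l[1],l[0])))
```

```text
top ring 432 [ 0.6347 -0.2805  0.0282  0.0307]
top plug 528 [ 0.4615 -0.2303  0.0278  0.0311]
top blue 431 [ 0.5951 -0.1858  0.0279  0.0307]
top turq 438 [ 0.5382 -0.3252  0.0283  0.0311]
top grip 190 [0.5417 0.1354 0.0247 0.03   1.6222] mean [0.5414 0.1353 0.101 ]
top button 122 [5.39100e-01 2.18600e-01 3.14000e-02 2.27000e-02 8.55724e+01] mean [0.5394 0.2199 0.0878]
top post 55 [5.43500e-01 6.58000e-02 1.41000e-02 1.35000e-02 8.16301e+01] mean [0.543  0.065  0.0894]
top platform 539 [0.5438 0.067  0.0438 0.0658 1.2283] mean [0.5433 0.0658 0.0512]
top tube 683 [0.5375 0.2716 0.0351 0.1164 1.1283] mean [0.5364 0.2874 0.0601]
axis [ 0.03132601 -0.9995092   0.53928095  0.17382957] -88.20486
scene ring 260 [ 0.6392 -0.2817  0.0294  0.0291]
scene plug 230 [ 0.4661 -0.2328  0.0308  0.0292]
scene blue 228 [ 0.6001 -0.1876  0.0311  0.0291]
scene turq 238 [ 0.5429 -0.3261  0.0307  0.0289]
scene grip 73 [0.5456 0.1342 0.0336 0.033  3.0912] mean [0.5488 0.1335 0.0987]
scene button 36 [5.44400e-01 2.19900e-01 2.17000e-02 3.24000e-02 4.77834e+01] mean [0.5446 0.2199 0.0865]
scene post 62 [5.49400e-01 6.48000e-02 1.10000e-02 1.62000e-02 4.86992e+01] mean [0.5512 0.0633 0.081 ]
scene platform 216 [0.5486 0.065  0.0478 0.0677 2.2557] mean [0.5519 0.0623 0.0502]
scene tube 223 [0.547  0.271  0.0313 0.1157 4.5806] mean [0.5508 0.2768 0.0584]
axis [ 0.00929016 -0.99995685  0.55389225  0.15558505] -89.4677
```

Run:
```python
from h import *
o=bot.get_obs(); print(o)
```

```text
{'time': 1.0, 'q': array([ 7.24213380e+01,  4.97791875e+00,  1.00795182e+01,  9.50974466e+01,
       -2.15618159e-04,  9.00010981e+01]), 'qd': array([-0.01191276, -0.05796947,  0.04367575,  0.04316064, -0.01107185,
        0.05000933]), 'joint_efforts': array([ 7.58831484e-04, -5.20111799e+01,  4.64866698e+01,  1.80927964e-03,
        2.12136815e-04, -1.98697933e-06]), 'ee_pos': array([0.16611485, 0.52433425, 0.23130525]), 'tcp_rot': array([1.79995847e+02, 2.15538569e-04, 1.62420240e+02]), 'wrist_force': array([-0.34144842,  0.2340687 , -0.05711089]), 'torque': array([0.02905327, 0.00784375, 0.00133743]), 'grasp_force': 0.0, 'opening': 0.0853558749412848}
```

Call:
play_rows --targets '[{"grip": 0,"linear": [2.4,-4.0,0],"delta_rot": [0,0,-0.13]},{"grip": 0,"linear": [4.8,-8.0,0],"delta_rot": [0,0,-0.26]},{"grip": 0,"linear": [7.2,-12.0,0],"delta_rot": [0,0,-0.39]},{"grip": 0,"linear": [9.6,-16.0,0],"delta_rot": [0,0,-0.52]},{"grip": 0,"linear": [12,-20,0],"delta_rot": [0,0,-0.65]},{"grip": 0,"linear": [14.4,-24,0],"delta_rot": [0,0,-0.78]},{"grip": 0,"linear": [16.8,-28,0],"delta_rot": [0,0,-0.91]},{"grip": 0,"linear": [19.2,-32,0],"delta_rot": [0,0,-1.04]},{"grip": 0,"linear": [21.6,-36,0],"delta_rot": [0,0,-1.17]},{"grip": 0,"linear": [23.4,-40,0],"delta_rot": [0,0,-1.2376]}]' --force 40

```text
time: 2.0
ee_pos: [0.4009, 0.1224, 0.2314]
tcp_rot: [180.0, -0.0, 91.2]
wrist_force: [-0.2, 0.4, -0.0]
opening: 0.0854
grasp_force: 0.0
```

Call:
play_rows --targets '[{"grip": 0,"linear": [2.4,-4.0,0],"delta_rot": [0,0,0]},{"grip": 0,"linear": [4.8,-8.0,0],"delta_rot": [0,0,0]},{"grip": 0,"linear": [7.2,-12.0,0],"delta_rot": [0,0,0]},{"grip": 0,"linear": [9.6,-16.0,0],"delta_rot": [0,0,0]},{"grip": 0,"linear": [12,-20,0],"delta_rot": [0,0,0]},{"grip": 0,"linear": [14.4,-24,0],"delta_rot": [0,0,0]},{"grip": 0,"linear": [16.8,-28,-1],"delta_rot": [0,0,0]},{"grip": 0,"linear": [19.2,-32,-3],"delta_rot": [0,0,0]},{"grip": 0,"linear": [21.6,-36,-6],"delta_rot": [0,0,0]},{"grip": 0,"linear": [23.5,-40.5,-9],"delta_rot": [0,0,0]}]'

```text
time: 3.0
ee_pos: [0.6315, -0.2717, 0.1472]
tcp_rot: [180.0, 0.0, 91.5]
wrist_force: [0.6, 0.8, 0.3]
opening: 0.0856
grasp_force: 0.0
```

```bash
cat >> h.py <<'E'
def wpt(p,u,v,h=None):
    "fisheye wrist pixel -> world, by depth or at height h"
    f=240/np.tan(np.radians(p['fov_y']/2)); dx,dy=u-p['cx'],v-p['cy']; r=np.hypot(dx,dy)+1e-9; t=r/f
    c=np.stack([np.tan(t)*dx/r,-np.tan(t)*dy/r,-np.ones_like(r)])
    T=np.linalg.inv(p['world_to_cam']); w=(T[:3,:3]@c.reshape(3,-1)).T; o=T[:3,3]
    if h is None: s=p['range_z'][np.int32(v),np.int32(u)].reshape(-1,1)
    else: s=((h-o[2])/w[:,2]).reshape(-1,1)
    return o+w*s
E
python3 - <<'E'
from h import *
o=bot.get_obs(); print(o['time'],o['ee_pos'],o['tcp_rot'])
p=bot.camera('wrist'); save(p,'w1.png')
for r in bot.trace(p,'ring'):
    v,u=np.nonzero(r['pixels']); P=wpt(p,u.astype(float),v.astype(float)); q=P[(P[:,2]>.026)&(P[:,2]<.036)]
    if len(q)>5: print(r['conf'],r['box'],len(q),cv2.minEnclosingCircle(q[:,:2].astype(np.float32)),q[:,2].mean())
E
```

```text
3.0 [ 0.63150626 -0.27173706  0.14719549] [1.79971718e+02 2.19994359e-03 9.15216455e+01]
0.86 [291.4, 205.1, 366.1, 285.4] 3498 ((0.6374921202659607, -0.2808434069156647), 0.02825562283396721) 0.030690370919067653
0.73 [365.4, 83.8, 441.2, 163.1] 3795 ((0.6880397200584412, -0.18715313076972961), 0.02816619910299778) 0.030687755780921117
0.69 [176.8, 254.4, 247.5, 330.7] 2218 ((0.540713906288147, -0.32475173473358154), 0.0283959973603487) 0.030643018468848832
0.6 [238.6, 74.9, 317.3, 157.5] 3935 ((0.5970984101295471, -0.18629391491413116), 0.028206026181578636) 0.030768835477970262
```

View pics/w1.png

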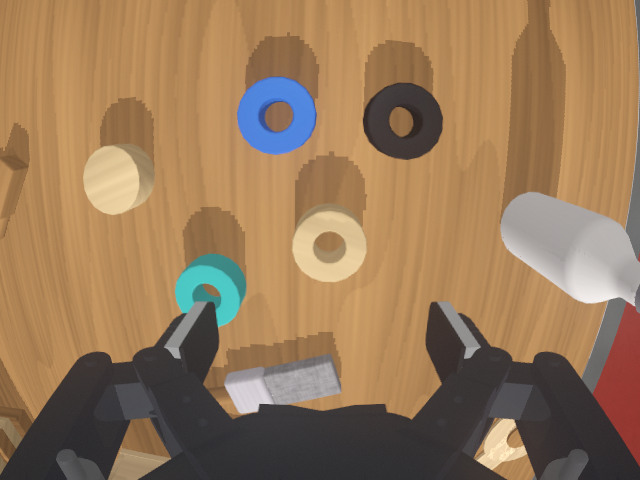

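The ring, natural wood at (330,243), is confirmed ahead of the fingers. The wrist view puts it at (0.6375, -0.2808).

Call:
play_rows --targets '[{"grip": 0,"linear": [0.2,0,-3],"delta_rot": [0,0,0]},{"grip": 0,"linear": [0.2,0,-6],"delta_rot": [0,0,0]},{"grip": 0,"linear": [0.2,0,-9],"delta_rot": [0,0,0]},{"grip": 0,"linear": [0.2,0,-12],"delta_rot": [0,0,0]},{"grip": 0,"linear": [0.2,0,-13.4],"delta_rot": [0,0,0]},{"grip": 0,"linear": [0.2,0,-13.5],"delta_rot": [0,0,0]},{"grip": 0,"linear": [0.2,0,-13.5],"delta_rot": [0,0,0]}]'

```text
time: 3.8
ee_pos: [0.633, -0.2702, 0.0147]
tcp_rot: [179.9, 0.0, 91.5]
wrist_force: [-0.4, 0.6, -0.5]
opening: 0.085
grasp_force: 0.0
```

Call:
play_rows --targets '[{"grip": 120,"linear": [0,0,0]},{"grip": 120,"linear": [0,0,0]},{"grip": 120,"linear": [0,0,0]},{"grip": 120,"linear": [0,0,0]},{"grip": 120,"linear": [0,0,0]},{"grip": 120,"linear": [0,0,0]},{"grip": 120,"linear": [0,0,0]},{"grip": 120,"linear": [0,0,0]}]'

```text
validation failed for argument at $.ta...
```

Call:
play_rows --targets '[{"grip": 0,"linear": [0.45,-1.05,0],"delta_rot": [0,0,0]},{"grip": 0,"linear": [0.45,-1.05,-0.9],"delta_rot": [0,0,0]},{"grip": 0,"linear": [0.45,-1.05,-0.9],"delta_rot": [0,0,0]},{"grip": 0,"linear": [0.45,-1.05,-0.9],"delta_rot": [0,0,0]}]'

```text
time: 4.2
ee_pos: [0.6368, -0.2807, 0.0041]
tcp_rot: [-180.0, -0.0, 91.5]
wrist_force: [0.2, 0.4, -0.4]
opening: 0.0852
grasp_force: 0.0
```

Call:
play_rows --targets '[{"grip": 120,"linear": [0,0,0],"delta_rot": [0,0,0]},{"grip": 120,"linear": [0,0,0],"delta_rot": [0,0,0]},{"grip": 120,"linear": [0,0,0],"delta_rot": [0,0,0]},{"grip": 120,"linear": [0,0,0],"delta_rot": [0,0,0]},{"grip": 120,"linear": [0,0,0],"delta_rot": [0,0,0]},{"grip": 120,"linear": [0,0,0],"delta_rot": [0,0,0]},{"grip": 120,"linear": [0,0,0],"delta_rot": [0,0,0]}]'

```text
time: 4.9
ee_pos: [0.6372, -0.2807, 0.0048]
tcp_rot: [180.0, 0.0, 91.5]
wrist_force: [-0.6, 1.2, 6.7]
opening: 0.0539
grasp_force: 42.8
```

Call:
play_rows --targets '[{"grip": 120,"linear": [0,0,4],"delta_rot": [0,0,0]},{"grip": 120,"linear": [0,0,8],"delta_rot": [0,0,0]},{"grip": 120,"linear": [-1,3,11],"delta_rot": [0,0,0]},{"grip": 120,"linear": [-2,7,13],"delta_rot": [0,0,0]},{"grip": 120,"linear": [-3,11,14],"delta_rot": [0,0,0]},{"grip": 120,"linear": [-4,15,14],"delta_rot": [0,0,0]},{"grip": 120,"linear": [-5,19,14],"delta_rot": [0,0,0]},{"grip": 120,"linear": [-6,22,14],"delta_rot": [0,0,0]},{"grip": 120,"linear": [-6.5,24,14],"delta_rot": [0,0,0]},{"grip": 120,"linear": [-6.5,24,14],"delta_rot": [0,0,0]}]'

```text
time: 5.9
ee_pos: [0.5713, -0.0385, 0.1442]
tcp_rot: [-180.0, -0.0, 91.7]
wrist_force: [-0.1, -0.1, -0.3]
opening: 0.0538
grasp_force: 42.6
```

Run:
```python
from h import *
o=bot.get_obs(); print(o['time'],o['ee_pos'],o['tcp_rot'],o['opening'],o['grasp_force'])
V,U=np.mgrid[0:480,0:640].astype(float)
p=bot.camera('wrist'); save(p,'w2.png')
P=wpt(p,U.ravel(),V.ravel()); ok=(p['range_z']>0).ravel(); 
e=bot.get_obs()['ee_pos']
def rep(nm,c,r,a,b):
    q=P[ok&(np.hypot(P[:,0]-c[0],P[:,1]-c[1])<r)&(P[:,2]>a)&(P[:,2]<b)]
    if len(q)>3:
        (x,y),(w,h),an=cv2.minAreaRect(q[:,:2].astype(np.float32)); print(nm,len(q),np.round([x,y,w,h,an],4),'mean',np.round(q.mean(0),4),'enc',cv2.minEnclosingCircle(q[:,:2].astype(np.float32)))
rep('post',(.545,.065),.02,.06,.1)
rep('posttip',(.545,.065),.02,.09,.1)
rep('grip',(.543,.135),.03,.095,.106)
rep('platform',(.545,.05),.06,.046,.056)
rep('button',(.541,.219),.022,.084,.094)
for r in bot.trace(p,'ring')[:3]:
    v,u=np.nonzero(r['pixels']); q=wpt(p,u.astype(float),v.astype(float)); print('ring',r['conf'],r['box'],np.round(q.mean(0),4), np.round(np.percentile(q,[1,50,99],axis=0),4).tolist())
for r in bot.pinpoint(p,'post_foot')[:2]+bot.pinpoint(p,'ring_center')[:2]:
    print(r['pixel'],r['conf'],onplane and wpt(p,np.array([r['pixel'][0]]),np.array([r['pixel'][1]]),.051))
```

```text
5.9 [ 0.57129787 -0.03845518  0.14421908] [-1.79971455e+02 -2.48840136e-02  9.16677474e+01] 0.05379541688226221 42.60694503596227
post 720 [5.46300e-01 6.58000e-02 1.41000e-02 1.36000e-02 6.25077e+01] mean [0.5472 0.0645 0.0903] enc ((0.546066403388977, 0.06567385792732239), 0.007123192772269249)
posttip 537 [5.46100e-01 6.60000e-02 1.36000e-02 1.36000e-02 1.73531e+01] mean [0.5464 0.0655 0.095 ] enc ((0.5460247993469238, 0.06577077507972717), 0.00706506660208106)
platform 6847 [0.5455 0.0718 0.0439 0.0764 1.6888] mean [0.5465 0.0708 0.0519] enc ((0.5458798408508301, 0.07056918740272522), 0.041584841907024384)
ring 0.79 [248.6, 244.4, 394.8, 397.3] [ 0.5712 -0.0345  0.166 ] [[0.5459, -0.0644, 0.1427], [0.5711, -0.033, 0.1699], [0.5967, -0.011, 0.1716]]
ring 0.61 [317.8, 380.9, 380.1, 413.1] [ 0.5994 -0.1805  0.0367] [[0.5712, -0.2005, 0.008], [0.6017, -0.1907, 0.0304], [0.6237, -0.0283, 0.2195]]
[288.3, 83.2] 0.6 [[0.54714005 0.0659836  0.051     ]]
[323.9, 320.3] 0.31 [[ 0.57435657 -0.09569854  0.051     ]]
[346.2, 386.4] 0.79 [[ 0.59410272 -0.15653562  0.051     ]]
[289.4, 84.8] 0.68 [[0.54786199 0.06494551 0.051     ]]
```

View pics/w2.png

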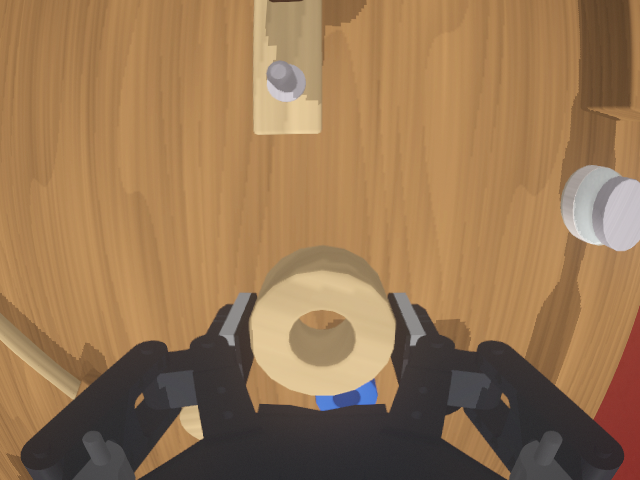

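The ring is held level at about (322,330), with the post tip at (283,74). I'll fit the ring's top face to get its centre.

Run:
```python
from h import *
V,U=np.mgrid[0:480,0:640].astype(float)
p=bot.camera('wrist'); o=bot.get_obs(); P=wpt(p,U.ravel(),V.ravel())
m=bot.trace(p,'ring')[0]['pixels'].ravel(); q=P[m&(P[:,2]>.164)&(P[:,2]<.176)]
A=np.c_[q[:,:2],np.ones(len(q))]; s=np.linalg.lstsq(A,q[:,2],rcond=None)[0]
print(len(q),'tilt',s[:2],'encl',cv2.minEnclosingCircle(q[:,:2].astype(np.float32)),q[:,2].mean(),o['ee_pos'])
```

```text
12963 tilt [ 0.00053547 -0.00858771] encl ((0.5722880363464355, -0.04166124761104584), 0.028272761031985283) 0.16977448630789432 [ 0.57213339 -0.04154662  0.1440398 ]
```

Call:
play_rows --targets '[{"grip": 120,"linear": [-0.8,3,0],"delta_rot": [0,0,0]},{"grip": 120,"linear": [-1.6,6,0],"delta_rot": [0,0,0]},{"grip": 120,"linear": [-2.2,9,0],"delta_rot": [0,0,0]},{"grip": 120,"linear": [-2.6,10.7,0],"delta_rot": [0,0,0]},{"grip": 120,"linear": [-2.6,10.75,-2],"delta_rot": [0,0,0]},{"grip": 120,"linear": [-2.6,10.75,-3],"delta_rot": [0,0,0]},{"grip": 120,"linear": [-2.6,10.75,-3],"delta_rot": [0,0,0]},{"grip": 120,"linear": [-2.6,10.75,-3],"delta_rot": [0,0,0]}]'

```text
time: 7.0
ee_pos: [0.5461, 0.0661, 0.1144]
tcp_rot: [-180.0, 0.0, 91.4]
wrist_force: [-0.4, 0.5, 0.0]
opening: 0.0536
grasp_force: 42.6
```

Run:
```python
from h import *
V,U=np.mgrid[0:480,0:640].astype(float)
p=bot.camera('wrist'); save(p,'w3.png'); o=bot.get_obs(); P=wpt(p,U.ravel(),V.ravel())
m=bot.trace(p,'ring')[0]['pixels'].ravel(); q=P[m&(P[:,2]>.13)&(P[:,2]<.146)]
print(len(q),'encl',cv2.minEnclosingCircle(q[:,:2].astype(np.float32)),q[:,2].mean(),o['ee_pos'],o['tcp_rot'])
b=(np.hypot(P[:,0]-.546,P[:,1]-.066)<.02)&(P[:,2]>.06)&(P[:,2]<.1); print(b.sum(), cv2.minEnclosingCircle(P[b][:,:2].astype(np.float32)) if b.sum()>3 else '')
cv2.imwrite('pics/w3c.png',cv2.resize(p['color'][200:440,180:480,::-1],None,fx=2,fy=2))
```

```text
13816 encl ((0.5455960035324097, 0.06587252020835876), 0.02854572795331478) 0.1396846312940364 [0.54631721 0.06621694 0.11488289] [1.79980634e+02 3.11798233e-04 9.14541978e+01]
0
```

View pics/w3c.png

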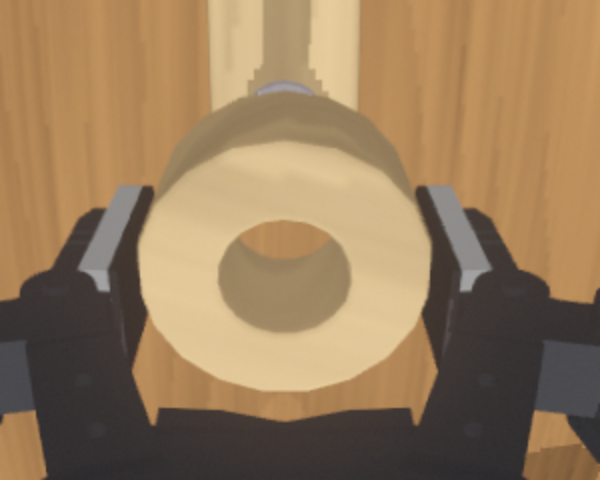

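The ring is centred over the post, whose tip shows at crop (285,88) in line with the ring. I'll lower it.

Call:
play_rows --targets '[{"grip": 120,"linear": [0,0,-1],"delta_rot": [0,0,0]},{"grip": 120,"linear": [0,0,-2],"delta_rot": [0,0,0]},{"grip": 120,"linear": [0,0,-3],"delta_rot": [0,0,0]},{"grip": 120,"linear": [0,0,-4],"delta_rot": [0,0,0]},{"grip": 120,"linear": [0,0,-5],"delta_rot": [0,0,0]},{"grip": 120,"linear": [0,0,-5.6],"delta_rot": [0,0,0]},{"grip": 120,"linear": [0,0,-5.7],"delta_rot": [0,0,0]},{"grip": 120,"linear": [0,0,-5.7],"delta_rot": [0,0,0]}]'

```text
time: 7.9
ee_pos: [0.546, 0.0668, 0.0573]
tcp_rot: [-180.0, 0.0, 91.5]
wrist_force: [1.1, -0.1, -1.3]
opening: 0.054
grasp_force: 42.6
```

Call:
play_rows --targets '[{"grip": 120,"linear": [0,0,-0.1],"delta_rot": [0,0,0]},{"grip": 120,"linear": [0,0,-0.1],"delta_rot": [0,0,0]}]'

```text
time: 8.1
ee_pos: [0.5462, 0.0669, 0.0567]
tcp_rot: [180.0, -0.0, 91.5]
wrist_force: [0.1, 0.3, -0.4]
opening: 0.0537
grasp_force: 42.6
```

Call:
play_rows --targets '[{"grip": 120,"linear": [0,0,-0.05],"delta_rot": [0,0,0]},{"grip": 80,"linear": [0,0,-0.05],"delta_rot": [0,0,0]},{"grip": 40,"linear": [0,0,-0.05],"delta_rot": [0,0,0]},{"grip": 0,"linear": [0,0,-0.05],"delta_rot": [0,0,0]},{"grip": 0,"linear": [0,0,-0.05],"delta_rot": [0,0,0]},{"grip": 0,"linear": [0,0,-0.05],"delta_rot": [0,0,0]},{"grip": 0,"linear": [0,0,-0.05],"delta_rot": [0,0,0]},{"grip": 0,"linear": [0,0,-0.05],"delta_rot": [0,0,0]}]'

```text
time: 8.9
ee_pos: [0.546, 0.0668, 0.0559]
tcp_rot: [-180.0, -0.0, 91.5]
wrist_force: [0.3, -0.0, -0.4]
opening: 0.0855
grasp_force: 0.0
```

Call:
play_rows --targets '[{"grip": 0,"linear": [0,0,2],"delta_rot": [0,0,0]},{"grip": 0,"linear": [0,0,5],"delta_rot": [0,0,0]},{"grip": 0,"linear": [0,0,8],"delta_rot": [0,0,0]},{"grip": 0,"linear": [0,0,10],"delta_rot": [0,0,0]},{"grip": 0,"linear": [0,0,10],"delta_rot": [0,0,0]},{"grip": 0,"linear": [0,0,10],"delta_rot": [0,0,0]}]'

```text
time: 9.5
ee_pos: [0.5461, 0.0669, 0.1558]
tcp_rot: [180.0, -0.0, 91.5]
wrist_force: [0.1, 0.7, -0.0]
opening: 0.0855
grasp_force: 0.0
```

```bash
cat > chk.py <<'E'
from h import *
import sys
V,U=np.mgrid[0:480,0:640].astype(float)
p=bot.camera('wrist'); save(p,sys.argv[1]); o=bot.get_obs(); P=wpt(p,U.ravel(),V.ravel()); print(o['time'],o['ee_pos'],o['tcp_rot'])
def rep(nm,c,r,a,b):
    q=P[(np.hypot(P[:,0]-c[0],P[:,1]-c[1])<r)&(P[:,2]>a)&(P[:,2]<b)]
    if len(q)>5:
        A=np.c_[q[:,:2]-q[:,:2].mean(0),np.ones(len(q))]; s=np.linalg.lstsq(A,q[:,2],rcond=None)[0]
        (x,y),(w,h),an=cv2.minAreaRect(q[:,:2].astype(np.float32)); print(nm,len(q),np.round([x,y,w,h,an],4),'z,tilt',np.round([s[2],s[0],s[1]],4),'enc',np.round(cv2.minEnclosingCircle(q[:,:2].astype(np.float32))[0],4))
rep('ringtop',(.546,.066),.033,.074,.088)
rep('post',(.546,.066),.012,.09,.1)
rep('grip',(.5435,.136),.03,.095,.106)
rep('button',(.541,.22),.025,.078,.094)
E
python3 chk.py w4.png
```

```text
9.55 [0.54576027 0.06681585 0.1549756 ] [-1.79946234e+02  3.93121375e-03  9.15151140e+01]
ringtop 5172 [0.5458 0.0666 0.0544 0.0557 2.2801] z,tilt [ 0.0815  0.0003 -0.0108] enc [0.5461 0.0666]
post 420 [0.5457 0.0663 0.0131 0.0135 1.3032] z,tilt [ 0.0949  0.0232 -0.135 ] enc [0.5459 0.0661]
grip 2558 [0.5438 0.1363 0.0237 0.0316 2.1934] z,tilt [ 0.1014 -0.0014 -0.0092] enc [0.5437 0.136 ]
button 1777 [0.5416 0.2107 0.0348 0.0239 1.3677] z,tilt [ 0.082  -0.0102  0.3765] enc [0.5419 0.212 ]
```

View pics/w4.png

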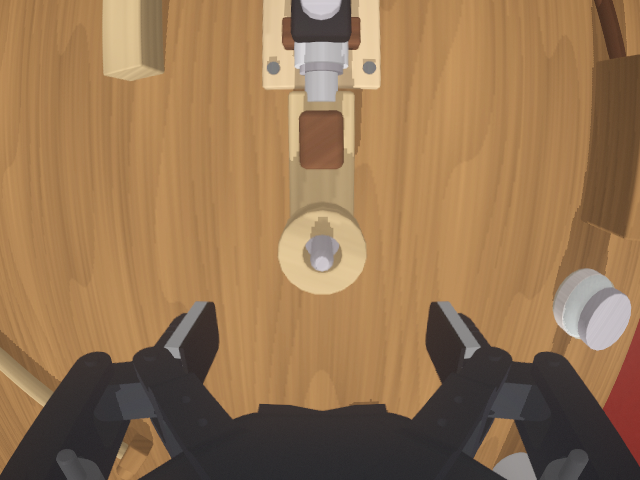

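The ring sits flat and concentric on the post at (322,255). The grip is at (322,140) and the button at the top edge. Next is the button, at (0.5415, 0.221).

Call:
play_rows --targets '[{"grip": 100,"linear": [-0.1,4,0],"delta_rot": [0,0,0]},{"grip": 255,"linear": [-0.2,8,0],"delta_rot": [0,0,0]},{"grip": 255,"linear": [-0.3,12,0],"delta_rot": [0,0,0]},{"grip": 255,"linear": [-0.45,15.4,0],"delta_rot": [0,0,0]},{"grip": 255,"linear": [-0.45,15.4,-2],"delta_rot": [0,0,0]},{"grip": 255,"linear": [-0.45,15.4,-4],"delta_rot": [0,0,0]},{"grip": 255,"linear": [-0.45,15.4,-5],"delta_rot": [0,0,0]},{"grip": 255,"linear": [-0.45,15.4,-5],"delta_rot": [0,0,0]},{"grip": 255,"linear": [-0.45,15.4,-5],"delta_rot": [0,0,0]}]'

```text
time: 10.45
ee_pos: [0.5415, 0.2205, 0.106]
tcp_rot: [-180.0, 0.0, 91.5]
wrist_force: [-0.1, -0.6, -0.2]
opening: -0.0003
grasp_force: 0.0
```

```bash
python3 chk.py w5.png
```

```text
10.5 [0.54180249 0.22064419 0.10660112] [ 1.79960540e+02 -1.56060340e-02  9.14833718e+01]
grip 19 [0.5426 0.152  0.006  0.0019 1.3294] z,tilt [ 0.0956 -0.0593  0.4399] enc [0.5426 0.1527]
button 3392 [0.5413 0.2255 0.035  0.0343 1.4616] z,tilt [ 0.0823  0.0062 -0.1839] enc [0.5415 0.2235]
```

View pics/w5.png

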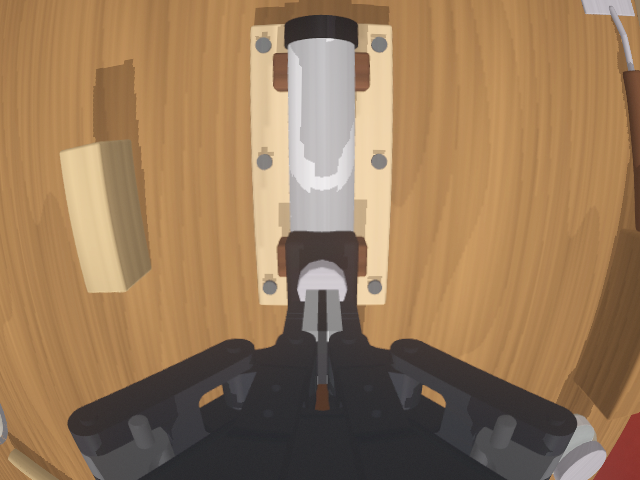

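The shut fingertips are centred over the button at (322,285), so I'll press.

Call:
play_rows --targets '[{"grip": 255,"linear": [0,0,-1],"delta_rot": [0,0,0]},{"grip": 255,"linear": [0,0,-1.7],"delta_rot": [0,0,0]},{"grip": 255,"linear": [0,0,-2.1],"delta_rot": [0,0,0]},{"grip": 255,"linear": [0,0,-2.3],"delta_rot": [0,0,0]},{"grip": 255,"linear": [0,0,-2.45],"delta_rot": [0,0,0]},{"grip": 255,"linear": [0,0,-2.45],"delta_rot": [0,0,0]},{"grip": 255,"linear": [0,0,-2.45],"delta_rot": [0,0,0]}]'

```text
time: 11.2
ee_pos: [0.5414, 0.2209, 0.0813]
tcp_rot: [-180.0, -0.0, 91.5]
wrist_force: [0.4, -0.1, 0.1]
opening: -0.0003
grasp_force: 0.2
```

Call:
play_rows --targets '[{"grip": 255,"linear": [0,0,-0.1],"delta_rot": [0,0,0]},{"grip": 255,"linear": [0,0,-0.1],"delta_rot": [0,0,0]},{"grip": 255,"linear": [0,0,-0.1],"delta_rot": [0,0,0]}]'

```text
time: 11.5
ee_pos: [0.5414, 0.2209, 0.0811]
tcp_rot: [180.0, -0.0, 91.5]
wrist_force: [-1.5, -1.6, 6.7]
opening: -0.0001
grasp_force: 2.9
```

Call:
play_rows --targets '[{"grip": 255,"linear": [0,0,3],"delta_rot": [0,0,0]},{"grip": 255,"linear": [0,0,7],"delta_rot": [0,0,0]},{"grip": 120,"linear": [0.1,-3,8],"delta_rot": [0,0,0]},{"grip": 0,"linear": [0.2,-6,8],"delta_rot": [0,0,0]},{"grip": 0,"linear": [0.2,-8.45,8],"delta_rot": [0,0,0]},{"grip": 0,"linear": [0.2,-8.45,8],"delta_rot": [0,0,0]},{"grip": 0,"linear": [0.2,-8.45,8],"delta_rot": [0,0,0]},{"grip": 0,"linear": [0.2,-8.45,8],"delta_rot": [0,0,0]}]'

```text
time: 12.3
ee_pos: [0.5434, 0.137, 0.1602]
tcp_rot: [-180.0, -0.0, 91.5]
wrist_force: [-0.5, 0.6, -0.0]
opening: 0.0848
grasp_force: 0.0
```

```bash
python3 chk.py w6.png
python3 - <<'E'
from h import *
p=bot.camera('wrist');V,U=np.mgrid[0:480,0:640].astype(float);P=wpt(p,U.ravel(),V.ravel())
for r in (.006,.010): 
    q=P[np.hypot(P[:,0]-.5415,P[:,1]-.221)<r]; print(len(q),np.percentile(q[:,2],[5,50,95]))
E
```

```text
12.35 [0.54341909 0.1370864  0.16019079] [-1.79982942e+02 -8.49497420e-03  9.15590053e+01]
ringtop 3773 [ 0.5461  0.0669  0.055   0.0552 10.279 ] z,tilt [ 0.0813  0.0003 -0.0252] enc [0.5462 0.0667]
post 300 [ 0.5459  0.0678  0.0135  0.0116 10.4834] z,tilt [ 0.0946  0.0179 -0.3608] enc [0.546 0.067]
grip 2054 [0.5439 0.1368 0.0234 0.0314 0.9779] z,tilt [ 0.1012  0.0069 -0.0487] enc [0.5439 0.1364]
button 3483 [0.5412 0.2211 0.0348 0.0422 1.5723] z,tilt [ 0.0799 -0.0013 -0.0011] enc [0.5411 0.2201]
320 [0.08076528 0.0818366  0.08292445]
891 [0.08078185 0.08188614 0.08302702]
```

The button is down (top at ~0.081). Now the grip.

Call:
play_rows --targets '[{"grip": 0,"linear": [0.05,0,-3],"delta_rot": [0,0,0]},{"grip": 0,"linear": [0.05,0,-6],"delta_rot": [0,0,0]},{"grip": 0,"linear": [0.05,0,-8.5],"delta_rot": [0,0,0]},{"grip": 0,"linear": [0.05,0,-9.9],"delta_rot": [0,0,0]},{"grip": 0,"linear": [0.05,0,-9.9],"delta_rot": [0,0,0]},{"grip": 0,"linear": [0.05,0,-9.9],"delta_rot": [0,0,0]}]'

```text
time: 13.0
ee_pos: [0.5443, 0.1367, 0.0623]
tcp_rot: [180.0, -0.0, 91.5]
wrist_force: [-0.9, 0.3, 0.3]
opening: 0.0858
grasp_force: 0.0
```

Call:
play_rows --force 70 --targets '[{"grip": 255,"linear": [0,0,0],"delta_rot": [0,0,0]},{"grip": 255,"linear": [0,0,0],"delta_rot": [0,0,0]},{"grip": 255,"linear": [0,0,0],"delta_rot": [0,0,0]},{"grip": 255,"linear": [0,0,0],"delta_rot": [0,0,0]},{"grip": 255,"linear": [0,0,0],"delta_rot": [0,0,0]},{"grip": 255,"linear": [0,0,0],"delta_rot": [0,0,0]},{"grip": 255,"linear": [0,0,0],"delta_rot": [0,0,0]},{"grip": 255,"linear": [0,0,0],"delta_rot": [0,0,0]}]'

```text
time: 13.8
ee_pos: [0.5439, 0.1363, 0.0619]
tcp_rot: [180.0, -0.0, 91.5]
wrist_force: [-2.8, -0.6, 4.9]
opening: 0.0232
grasp_force: 68.4
```

Call:
play_rows --targets '[{"grip": 255,"linear": [0.01,-0.4,0],"delta_rot": [0,0,0]},{"grip": 255,"linear": [0.03,-1.1,0],"delta_rot": [0,0,0]},{"grip": 255,"linear": [0.05,-1.9,0],"delta_rot": [0,0,0]},{"grip": 255,"linear": [0.08,-2.7,0],"delta_rot": [0,0,0]},{"grip": 255,"linear": [0.1,-3.5,0],"delta_rot": [0,0,0]},{"grip": 255,"linear": [0.12,-4.3,0],"delta_rot": [0,0,0]},{"grip": 255,"linear": [0.14,-5.1,0],"delta_rot": [0,0,0]},{"grip": 255,"linear": [0.16,-5.8,0],"delta_rot": [0,0,0]},{"grip": 255,"linear": [0.18,-6.3,0],"delta_rot": [0,0,0]},{"grip": 255,"linear": [0.18,-6.6,0],"delta_rot": [0,0,0]}]'

```text
time: 14.8
ee_pos: [0.5459, 0.0704, 0.0618]
tcp_rot: [180.0, -0.1, 91.5]
wrist_force: [-1.8, 4.1, 5.7]
opening: 0.0235
grasp_force: 68.5
```

Call:
play_rows --targets '[{"grip": 255,"linear": [0.01,-0.3,0],"delta_rot": [0,0,0]},{"grip": 255,"linear": [0.03,-0.8,0],"delta_rot": [0,0,0]},{"grip": 255,"linear": [0.05,-1.5,0],"delta_rot": [0,0,0]},{"grip": 255,"linear": [0.08,-2.2,0],"delta_rot": [0,0,0]},{"grip": 255,"linear": [0.1,-3.0,0],"delta_rot": [0,0,0]},{"grip": 255,"linear": [0.12,-3.8,0],"delta_rot": [0,0,0]},{"grip": 255,"linear": [0.14,-4.6,0],"delta_rot": [0,0,0]},{"grip": 255,"linear": [0.16,-5.4,0],"delta_rot": [0,0,0]},{"grip": 255,"linear": [0.18,-6.1,0],"delta_rot": [0,0,0]},{"grip": 255,"linear": [0.18,-6.6,0],"delta_rot": [0,0,0]}]'

```text
time: 15.8
ee_pos: [0.5478, 0.0052, 0.0618]
tcp_rot: [180.0, -0.2, 91.6]
wrist_force: [-0.3, 10.3, 4.5]
opening: 0.0233
grasp_force: 68.4
```

Call:
play_rows --targets '[{"grip": 255,"linear": [0.01,-0.3,0],"delta_rot": [0,0,0]},{"grip": 255,"linear": [0.02,-0.6,0],"delta_rot": [0,0,0]},{"grip": 255,"linear": [0.02,-0.8,0],"delta_rot": [0,0,0]},{"grip": 255,"linear": [0.02,-0.9,0],"delta_rot": [0,0,0]},{"grip": 255,"linear": [0.02,-0.9,0],"delta_rot": [0,0,0]}]'

```text
time: 16.3
ee_pos: [0.5481, -0.0036, 0.0618]
tcp_rot: [179.9, -0.1, 91.6]
wrist_force: [-1.6, 8.8, 4.2]
opening: 0.0231
grasp_force: 68.4
```

Call:
play_rows --targets '[{"grip": 255,"linear": [0,-0.08,0],"delta_rot": [0,0,0]},{"grip": 255,"linear": [0,-0.15,0],"delta_rot": [0,0,0]},{"grip": 255,"linear": [0,-0.15,0],"delta_rot": [0,0,0]},{"grip": 255,"linear": [0,-0.15,0],"delta_rot": [0,0,0]}]'

```text
time: 16.7
ee_pos: [0.5481, -0.0039, 0.0617]
tcp_rot: [180.0, -0.3, 91.6]
wrist_force: [-0.4, 15.3, 4.2]
opening: 0.0235
grasp_force: 68.3
```

Run:
```python
from h import *
V,U=np.mgrid[0:480,0:640].astype(float)
p=bot.camera('top'); save(p,'t7.png'); P=world(p,U.ravel(),V.ravel()); o=bot.get_obs(); print(o['wrist_force'],o['ee_pos'])
cv2.imwrite('pics/t7c.png',cv2.resize(p['color'][190:290,80:330,::-1],None,fx=3,fy=3))
p=bot.camera('scene'); cv2.imwrite('pics/s7c.png',cv2.resize(p['color'][150:270,300:500,::-1],None,fx=4,fy=4))
for n,c in [('ring',(.547,-.073)),]:
    q=P[(np.hypot(P[:,0]-c[0],P[:,1]-c[1])<.04)&(P[:,2]>.075)&(P[:,2]<.088)]; print(n,len(q),cv2.minEnclosingCircle(q[:,:2].astype(np.float32)) if len(q)>5 else '')
```

```text
[-0.77134886 15.77155357  3.74574184] [ 0.54806857 -0.00391651  0.06170001]
ring 473 ((0.5479522347450256, -0.0736188292503357), 0.028011320158839226)
```

View pics/s7c.png

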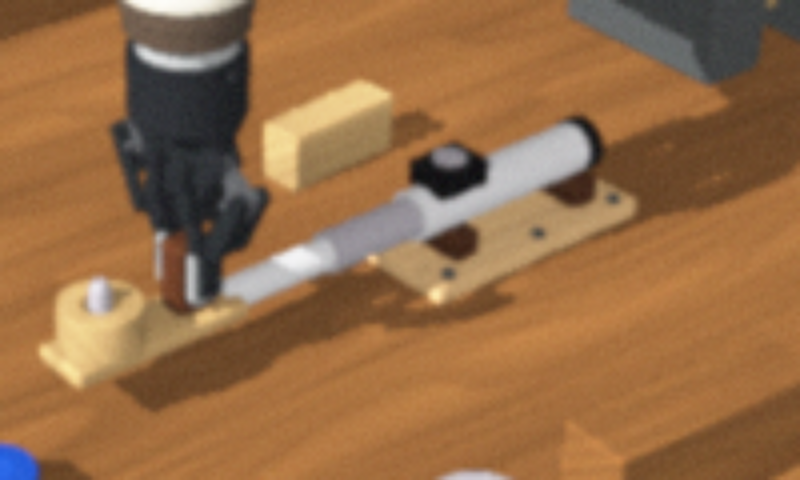

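The arm is fully out: travel is 140 mm and the pull force has risen to 15.8 N, which is the rigid stop. The ring is seated on the post at crop (100,320), and the button is down. Handing in.

```bash
python3 -c "
from h import *
print(bot.job_done())"
```

```text
the job is handed in; nothing more can be done
None
```

The job is handed in, though the hand-in returned no pass/fail verdict: the ring sits flat on the post, the release button is down, and the gripper is still holding the grip at the second stop (140 mm of travel).

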